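# Nudge a clamp nut into its pocket and bridge it with a clamp bar

## Robot

A 6-joint arm with a two-finger parallel gripper is mounted at the origin on the work surface. World frame = base frame: x ahead of the robot, y to its left, z up, the work surface at z = 0. Lengths are in m, angles in rad, forces in N, time in s.
With the tool pointing down it reaches from about 0.3 to 0.775 m from the base axis. Payload 14.6 kg.
Tool frame: the origin (TCP) lies at the very end of the fingers, on their centre line; the grasp point (between the pads) lies 19 mm behind it (grip_depth is the y of the grasp point in the tool frame, in m); y points along the fingers, z is the direction in which the jaws open and shut, and the axes are right-handed (so a half turn about y gives the same grasp; the last joint's range is limited). The gripper opens to 85 mm and grips with 20 to 120 N. Pads are 22 mm wide; open, the fingers measure 114 mm over their backs; the gripper's body (76 mm by 85 mm) begins 54 mm behind the grasp point. The pads swing forward as they close: fully open they stand 13 mm farther back than shut.
Start: joints at [1.114, 0.3, 1.521, -0, 1.321, -0.067], TCP at [0.209, 0.509, 0.203] pointing down, gripper open.
Joint ranges: [-3.03, 3.03], [-0.79, 2.21], [0.23, 2.52], [-1.04, 4.18], [0, 3.07], [-2.55, 2.55]. Speed limits (rad/s): [2.22, 2.22, 2.57, 3.14, 3.14, 3.14].

## Interface

Orientations are given as a 3x3 rotation matrix whose columns are the frame's x, y, z axes.
In Python, from workcell import * gives the robot as it stands.
- The arm moves only by the tool jog_arm, never from a script. Its argument "commands" is a list of rows, each an object with "travel": the shift along the tool's x, y, z in m, a list of three; "turn": the turn, a rotation vector about the tool's x, y, z in degrees, a list of three. A call has 1 to 8 rows; each row is the pose to reach, as a shift and turn from the pose measured when the call began, along the tool's axes at that moment; what a row does not reach only later rows make up. A row lasts 1/8 s, in which the tool goes at most 62.5 mm and 10.7 degrees, less where a joint would pass 70% of its speed; a pose out of reach is approached as far as the arm can. A call with a gripper value outside its range is refused whole. "fingers" is the finger opening in m, from 0 to 0.0854, set as the call begins (left out, the last holds). The fingers move at their own pace and stop on an object; "force" is the grip in N (left out, the last holds). Time passes only in rows, so rows that repeat a pose let the fingers close. It gives the time, the measured TCP pose, the force and the opening at its end, in the units of the state.
- state(): the state, without advancing time (a new reading comes with each control period).
- grab_frame(name): name is "side" or "top"; returns a dict with "frame" (384x512x3 uint8, blue, green, red), "depth" (384x512 float32, m along the optical axis (not along the pixel's ray), 0 where there is no reading), "vertical_fov" (degrees; the focal length in pixels is half the picture's height over the tangent of half this angle, whatever the lens; pixels are square), "cx", "cy" (the principal point, pixels), "k1" (the pictures are not rectified: a ray, as slopes to the right and down, at radius r is drawn at 1 + k1 r^2 times it, then the intrinsics apply), "T" (4x4, takes a point from camera to world coordinates). Camera axes: x right, y up, looking along -z (the intrinsics and any distortion apply to the point x, -y, -z); pixel columns grow to the right and rows downward; lengths in m; the calibration is good to about 2 mm. A picture is of the moment at which its call begins.
- finish_job(): hands the job in, once; it reports no verdict.
Trained networks look in the newest picture that a camera, given by its name, has taken for a name from the list of things; names that differ only in an ending like _2 or _b are one class to them, and where a whole thing is asked for, a point or a joint stands for the part that bears it (a point fixed in the world has none). Each returns a list of dicts, best first, with "confidence" (0 to 1); they miss things now and then, are a little off and sometimes report something else, mostly with a low value. They report only what shows in the picture. A call takes as long as a camera call. They do not tell look-alikes from the thing itself.
- recognise(camera, label): "location" ([row, column] in pixels, amid what is visible of it).
- place_of(camera, label): "location" ([row, column] in pixels: a listed point, or the origin of a listed thing).
The state is a dict: "time_s": time; "joint_positions": joint angles; "qd": joint speeds; "joint_torque": joint torques, N m; "tcp_pos": TCP position; "orientation": TCP orientation; "force": force on the tool from outside, world axes, zero at the start; "ft_torque": the same for the moment, N m; "opening": finger opening in m.
Only numpy, scipy, OpenCV 4.12 (cv2) and the standard library are available. Lean on these libraries where they do the work, as an engineer would, in place of code of your own. Each camera call takes 0.05 s, during which the arm holds its last target. There are 200 camera calls.

## Task

Set up the welding fixture: first push the big hexagon nut along the fixture plate, without lifting it, until it drops flat into the shallow round pocket. Then draw the slotted flat bar by its end out from under the low shelf until it is wholly clear, let go of it on the bench, take it again by its middle, and set it down (do not drop it) level across the seated nut and the heel block, its length along the line from nut to block and both ends overhanging about equally. Let go of it, and leave everything else where it is.

Things in the scene. Friction and masses are not known exactly. Their poses are not given: they have to be found in the camera images.
- nut_mid (a point): Large loose dark steel hexagon nut, 90 mm across flats, 103 mm across corners, 24 mm thick, with an open bore 54 mm wide, lying flat on the fixture plate, about 0.8 kg. The point is its centre, half-way up; z is up along the bore, and x points to the middle of a flat (any yaw). On the plate its centre is 32 mm above the bench, seated in the pocket 26 mm.
- pocket (a point): Centre of the floor of the shallow round pocket (113 mm diameter, 6 mm deep) in the fixture plate. The fixture plate is a fixed flat steel slab, 240 mm (x) by 320 mm (y) by 20 mm thick, its top 20 mm above the bench; the axes of this point are the plate's: x from the pocket straight to the heel block, z up. In these axes the plate reaches from -80 to +160 mm in x and from -230 to +90 mm in y. The nut starts on the -y side of the pocket, 115 mm or more from it.
- heel_top (a point): Centre of the flat top of the heel block, fixed on the plate beside the pocket: 30 mm (x) by 60 mm (y), standing 18 mm above the plate, so its top (38 mm above the bench) is level with the top of the seated nut. It lies 120 mm from the pocket's centre along the plate's x; axes as the plate.
- bar_seat (a point): Where the middle of the bar's underside belongs: a point in the air at 38 mm above the bench, on the line from pocket to heel block, 58 mm from the pocket's centre; x is along that line.
- bar_mid (a point): Loose slotted flat steel bar, 180 mm long (x), 32 mm wide (y), 20 mm thick (z), about 0.65 kg, with a 90 by 14 mm slot through it along its middle. The point is its centre, half-way up (10 mm above the bench at the start). It lies flat on the bench at the start, half under the low shelf, about 70 mm (65 to 75) of its -x end sticking out. The two long sides are flat and solid, so it can be gripped across its width anywhere.
- shelf_front (a point): Fixed low white shelf, 220 mm deep, 320 mm wide, shut but for its front; its board is 32 to 40 mm above the bench, with stock up to 90 mm on its back half. The point is the middle of the front edge, at bench level; x points into the shelf. The bar is wholly clear when its centre is 90 mm before the edge (x -0.09). A flat slotted and a square bar lie in it 100 mm apart, either way round.
- square_bar: Bystander: loose plain square steel bar 180 by 22 by 22 mm lying beside the flat bar, half under the shelf. Origin: centre of its underside.
- eye_bolt: Bystander: loose steel lifting eye standing on the far side of the fixture plate, on the -y side of the heel block, 40 mm wide, 80 mm tall. Origin: centre of its underside.
- jack: Bystander: loose small screw jack, 56 mm wide, 76 mm tall, on the bench right of the shelf front. Origin: centre of its underside.
- step_block: Bystander: loose stepped steel block 72 by 35 by 60 mm behind the plate. Origin: centre of its underside.
- spanner: Bystander: loose spanner 190 mm long, lying left of the plate. Origin: its underside.
- spray_can: Bystander: loose closed can, 60 mm diameter, 160 mm tall, left of the plate. Origin: centre of its underside.
- pot: Bystander: loose open steel cup 80 mm wide, 85 mm tall, right of the shelf. Origin: centre of its underside.
Things that resemble listed ones, but are neither listed nor needed, are in the scene too. What is shaped like the part that bears nut_mid but orange is not meant.

How it is judged:
On the way, in this order (a step that is already met when the one before it is completed fails the run):
1. the nut has been pushed along the plate and lies flat in the pocket (horizontal distance between nut_mid and pocket below 0.012 m and z of nut_mid in the frame of pocket below 0.0145 m and angle between nut_mid's own z axis and vertical below 0.06 rad), for 0.2 s.
2. the bar has been drawn wholly clear of the shelf, lies flat on the bench and has been let go (x of bar_mid in the frame of shelf_front below -0.088 m and height (world z) of bar_mid below 0.014 m and contact force between the fingers and bar below 0.2 N and linear speed of bar below 0.03 m/s), for 0.2 s.
3. the bar has been taken by its middle (within 30 mm) and lifted (height (world z) of bar_mid above 0.03 m and contact force between the fingers and bar above 1 N and x of the grasp point in the frame of bar_mid between -0.03 and 0.03 m), for 0.1 s.
4. the bar has been lowered to its place on nut and heel block while still held (x of bar_mid in the frame of bar_seat between -0.025 and 0.025 m and y of bar_mid in the frame of bar_seat between -0.02 and 0.02 m and angle between the x axis of bar_mid and the x axis of bar_seat, either way round below 0.2 rad and z of bar_mid in the frame of bar_seat below 0.016 m and contact force between the fingers and bar above 0.5 N), for 0.05 s.
At the end, for the whole second after the job is handed in: Nut flat in the pocket (centre within 12 mm, proud at most 2.5 mm). Bar resting level (0.05 rad) on both nut and heel block, its middle within 25 mm lengthwise and 20 mm sideways of its place, within 0.2 rad of the line from nut to block, at rest and let go (all of step 1 and x of bar_mid in the frame of bar_seat between -0.025 and 0.025 m and y of bar_mid in the frame of bar_seat between -0.02 and 0.02 m and angle between the x axis of bar_mid and the x axis of bar_seat, either way round below 0.2 rad and z of bar_mid in the frame of bar_seat between 0.006 and 0.014 m and angle between bar_mid's own z axis and vertical below 0.05 rad and linear speed of bar below 0.02 m/s and contact force between bar and nut above 0.2 N and contact force between bar and plate above 0.2 N); the robot touches nothing.
It fails at once if the nut was lifted off the plate (more than 18 mm) (height (world z) of nut_mid above 0.05 m).
It fails at once if a bystander was disturbed (moved more than 30 mm) (distance of any of eye_bolt, jack, step_block, spanner, spray_can, pot, square_bar from where it was at the start of the episode above 0.03 m).
It also fails if it takes over 64 s, if anything falls off the work surface, if the arm or the gripper's body presses on something with over 40 N, if the wrist force passes 120 N, or if a joint passes its speed limit or range.

## Working session

There is one attempt and no reset: what is moved stays moved. The work goes in short steps, Python scripts to look and compute and a tool call to move; the robot and the scene stay as the last step left them, time stands still between calls to the robot, and variables do not carry over. Pictures are saved under pics/ and viewed, about 8 in all and at most 12, crops included, and the job is handed in when it is done.

Besides the shell and the picture viewer there is one more tool, called after "Request:" in YAML: its name, and indented under it one key for each argument. jog_arm: Moves the arm, as the interface text tells. Its arguments: {"type":"object","properties":{"commands":{"type":"array","items":{"type":"object","properties":{"travel":{"type":"array","items":{"type":"number"}},"turn":{"type":"array","items":{"type":"number"}}}}},"fingers":{"type":"number"},"force":{"type":"number"}},"required":["commands"]}

```bash
mkdir -p pics
cat > h.py <<'E'
from workcell import *
import numpy as np, cv2
def ray(g,px):
    H=g["frame"].shape[0]; f=H/2/np.tan(np.radians(g["vertical_fov"])/2)
    r,c=px; d=np.array([(c-g["cx"])/f,(r-g["cy"])/f]); u=d.copy()
    for _ in range(20): u=d/(1+g["k1"]*(u@u))
    return np.array([u[0],-u[1],-1.0])
def at_z(g,px,z):
    T=np.array(g["T"]); d=T[:3,:3]@ray(g,px); o=T[:3,3]; return o+d*(z-o[2])/d[2]
def by_depth(g,px):
    T=np.array(g["T"]); return T[:3,:3]@(ray(g,px)*g["depth"][int(px[0]),int(px[1])])+T[:3,3]
def pix(g,p):
    T=np.array(g["T"]); q=T[:3,:3].T@(np.array(p)-T[:3,3]); s=np.array([q[0],-q[1]])/-q[2]
    H=g["frame"].shape[0]; f=H/2/np.tan(np.radians(g["vertical_fov"])/2)
    s=s*(1+g["k1"]*(s@s))*f; return np.array([s[1]+g["cy"],s[0]+g["cx"]])
E
python3 - <<'E'
from h import *
np.set_printoptions(precision=3,suppress=True)
for n in ["top","side"]:
    g=grab_frame(n); cv2.imwrite(f"pics/{n}0.png",g["frame"]); print(n,g["T"][:3,3] if hasattr(g["T"],'shape') else g["T"],g["k1"],g["vertical_fov"])
    np.save(f"{n}0.npy",g,allow_pickle=True)
    for l,z in [("nut_mid",.032),("pocket",.014),("heel_top",.038),("bar_seat",.038),("bar_mid",.01),("shelf_front",0),("square_bar",0),("eye_bolt",.02),("jack",0),("step_block",0),("spanner",0),("spray_can",0),("pot",0)]:
        print(l,[(np.round(d["location"]),round(d["confidence"],2),at_z(g,d["location"],z)[:2]) for d in place_of(n,l)[:3]])
s=state();print(s["tcp_pos"],s["orientation"],s["time_s"])
E
```

```text
top [ 0.265 -0.02   1.804] -0.15365965426169886 42.969376074974235
nut_mid [(array([193., 241.]), 0.82, array([0.567, 0.06 ])), (array([263., 224.]), 0.82, array([0.315, 0.128]))]
pocket [(array([206., 205.]), 0.85, array([0.528, 0.198]))]
heel_top [(array([173., 201.]), 0.91, array([0.646, 0.208]))]
bar_seat [(array([186., 203.]), 0.87, array([0.599, 0.2  ]))]
bar_mid [(array([162., 340.]), 0.71, array([ 0.681, -0.316])), (array([169., 313.]), 0.5, array([ 0.658, -0.213])), (array([163., 141.]), 0.42, array([0.699, 0.443]))]
shelf_front [(array([209., 205.]), 0.67, array([0.516, 0.199]))]
square_bar [(array([194., 391.]), 0.73, array([ 0.556, -0.504])), (array([164., 314.]), 0.58, array([ 0.679, -0.217]))]
eye_bolt [(array([166., 234.]), 0.54, array([0.672, 0.087]))]
jack [(array([192., 392.]), 0.54, array([ 0.561, -0.508])), (array([167., 315.]), 0.16, array([ 0.667, -0.22 ]))]
step_block [(array([126., 247.]), 0.47, array([0.833, 0.033]))]
spanner [(array([170., 203.]), 0.64, array([0.668, 0.204])), (array([211., 132.]), 0.48, array([0.516, 0.478]))]
spray_can [(array([160., 142.]
[... 890 characters left out ...]
array([ 0.672, -0.22 ]))]
eye_bolt [(array([185., 285.]), 0.48, array([0.675, 0.061]))]
jack [(array([336., 290.]), 0.8, array([ 0.551, -0.509])), (array([136., 227.]), 0.59, array([0.525, 0.452])), (array([165., 255.]), 0.46, array([0.601, 0.226]))]
step_block [(array([189., 330.]), 0.87, array([0.83 , 0.036])), (array([163., 253.]), 0.54, array([0.595, 0.239])), (array([333., 293.]), 0.52, array([ 0.56 , -0.502]))]
spanner [(array([133., 227.]), 0.56, array([0.527, 0.475]))]
spray_can [(array([134., 268.]), 0.85, array([0.691, 0.433]))]
pot [(array([348., 217.]), 0.94, array([ 0.37 , -0.509]))]
[0.209 0.509 0.203] [[ 0.925  0.     0.38 ]
 [-0.38  -0.     0.925]
 [ 0.    -1.    -0.   ]] 1.4
```

Run:
```python
from h import *
a=np.load("top0.npy",allow_pickle=True).item()["frame"]
b=cv2.resize(a[100:300,110:410],None,fx=2.66,fy=2.66,interpolation=cv2.INTER_CUBIC)
cv2.imwrite("pics/topc.png",b)
a=np.load("side0.npy",allow_pickle=True).item()["frame"]
b=cv2.resize(a[100:380,150:400],None,fx=2.1,fy=2.1,interpolation=cv2.INTER_CUBIC)
cv2.imwrite("pics/sidec.png",b)
```

```text
(no output)
```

View pics/topc.png

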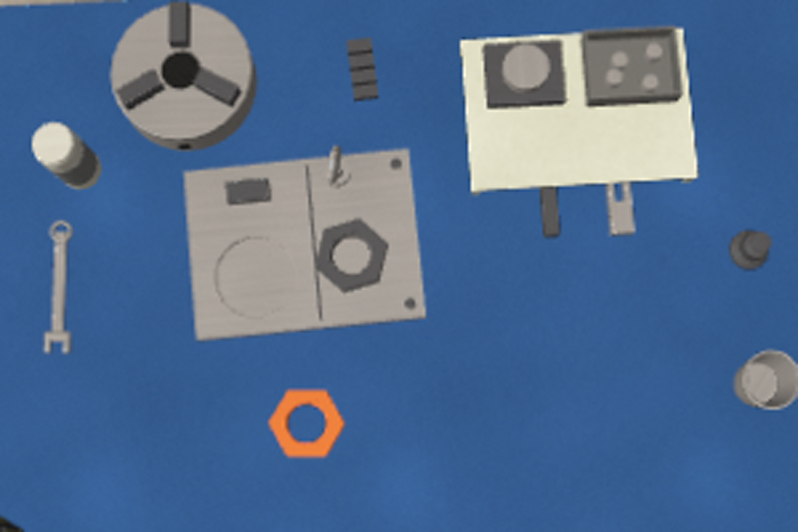

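View pics/sidec.png

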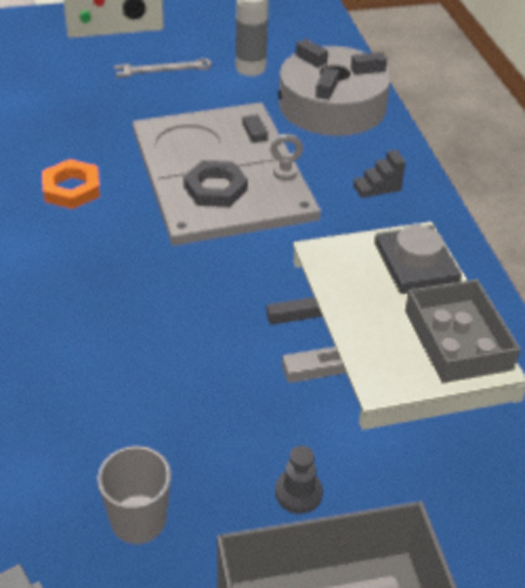

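The dark nut lies at crop (352,256), which is pixel (196,242). The orange look-alike is at pixel (259,225) on the bench, so the one on the plate is the one meant. The light slotted bar is at crop (620,210), right of the dark square bar at (550,212). I'll measure these more closely.

```bash
cat > m.py <<'E'
from h import *
np.set_printoptions(precision=4,suppress=True)
g=np.load("top0.npy",allow_pickle=True).item()
u=lambda x,y:(100+(y+.5)/2.66-.5,110+(x+.5)/2.66-.5)
P=[at_z(g,u(*c),.02)[:2] for c in [(184,172),(408,150),(425,317),(197,340)]]
print("plate",P)
# sides: farleft, farright, nearright, nearleft ; +x far, +y left
P=np.array(P); ex=(P[0]-P[3])+(P[1]-P[2]); ey=(P[0]-P[1])+(P[3]-P[2])
print("lens",[np.linalg.norm(P[i]-P[(i+1)%4]) for i in range(4)])
th=np.arctan2(ex[1],ex[0]); th2=np.arctan2(-ey[0],ey[1]); print("yaw",th,th2)
t=(th*.4+th2*.6); ex=np.array([np.cos(t),np.sin(t)]); ey=np.array([-ex[1],ex[0]])
c=P.mean(0); pk=c-.04*ex+.07*ey; print("pocket",pk,"heel",pk+.12*ex,"seat",pk+.058*ex)
im=g["frame"].astype(int); gray=im.mean(2); D=g["depth"]
def blob(mask,seed):
    n,l=cv2.connectedComponents(mask.astype(np.uint8)); return l==l[seed]
m=blob((gray<105)&(np.ptp(im,axis=2)<30),(int(u(352,226)[0]),int(u(352,226)[1])))
cs,_=cv2.findContours(m.astype(np.uint8),cv2.RETR_EXTERNAL,cv2.CHAIN_APPROX_NONE)
w=np.array([at_z(g,(p[0][1],p[0][0]),.044)[:2] for p in max(cs,key=len)],np.float32)
print("nut bbox",w.min(0),w.max(0),cv2.minEnclosingCircle(w),"heights",by_depth(g,u(352,226))[2])
for c2 in [(352,226),(370,256),(620,215),(250,190),(500,170)]: print(c2,by_depth(g,u(*c2)))
E
python3 m.py
python3 - <<'E'
from h import *
g=np.load("top0.npy",allow_pickle=True).item()
a=g["frame"][140:215,270:360]
cv2.imwrite("pics/bar.png",cv2.resize(a,None,fx=8,fy=8,interpolation=cv2.INTER_CUBIC))
E
```

```text
plate [array([0.6863, 0.2939]), array([ 0.709 , -0.0243]), array([ 0.4711, -0.0417]), array([0.447 , 0.2752])]
lens [np.float64(0.3190175978127677), np.float64(0.23849199390837128), np.float64(0.3177771005108997), np.float64(0.2400318243846611)]
yaw 0.07543438103320677 0.07365460910596267
pocket [0.5333 0.1926] heel [0.6529 0.2015] seat [0.5911 0.1969]
nut bbox [0.5073 0.0088] [0.6035 0.1081] ((0.5562846064567566, 0.05757209286093712), 0.05112975090742111) heights 0.04661671502999454
(352, 226) [0.5968 0.0557 0.0466]
(370, 256) [0.5585 0.0325 0.0207]
(620, 215) [ 0.6073 -0.3193  0.0219]
(250, 190) [0.6541 0.198  0.0351]
(500, 170) [ 0.672  -0.1517  0.04  ]
```

View pics/bar.png

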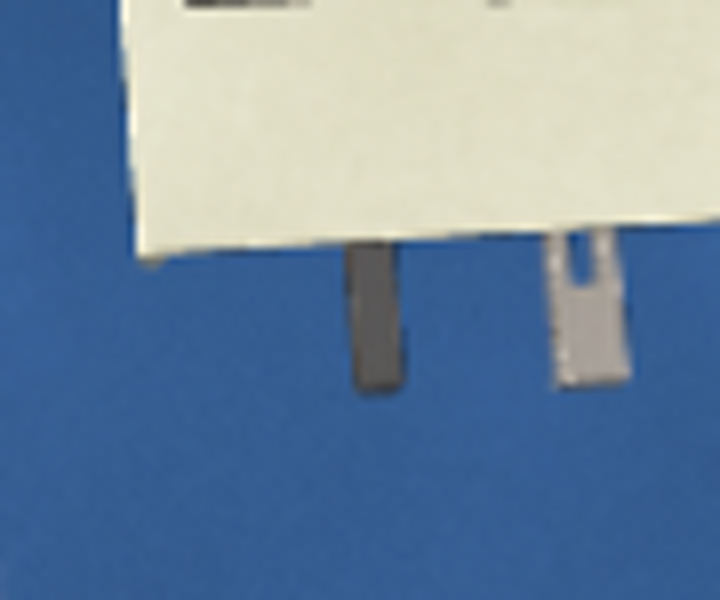

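Run:
```python
from h import *
np.set_printoptions(precision=4,suppress=True)
g=np.load("top0.npy",allow_pickle=True).item()
u=lambda x,y:(140+(y+.5)/8-.5,270+(x+.5)/8-.5)
A,B=[at_z(g,u(*p),.02)[:2] for p in [(560,380),(628,377)]]
C,Dd=[at_z(g,u(*p),.02)[:2] for p in [(551,245),(613,240)]]
print("end",A,B,"width",np.linalg.norm(A-B),"near shelf",C,Dd,np.linalg.norm(C-Dd))
E=(A+B)/2; F=(C+Dd)/2; print(E,F,"yaw",np.arctan2(*(F-E)[::-1]), "end yaw",np.arctan2(*(A-B)[::-1])-np.pi/2)
S=at_z(g,u(140,255),.04)[:2]; S2=at_z(g,u(718,220),.04)[:2]; print("shelf",S,S2,"yaw",np.arctan2(*(S-S2)[::-1])-np.pi/2,np.linalg.norm(S-S2))
```

```text
end [ 0.5831 -0.3063] [ 0.5837 -0.3383] width 0.03200497648708462 near shelf [ 0.6475 -0.3054] [ 0.6492 -0.3348] 0.029455410837714906
[ 0.5834 -0.3223] [ 0.6483 -0.3201] yaw 0.03289212449449245 end yaw 0.01869887731824571
shelf [ 0.6433 -0.1114] [ 0.6532 -0.3811] yaw 0.03670723321811309 0.269854610715714
```

Request:
jog_arm:
  commands:
    - {"travel":[0.493,0.06,-0.286],"turn":[0,-24,0]}
    - {"travel":[0.493,0.06,-0.286],"turn":[0,-24,0]}
    - {"travel":[0.493,0.06,-0.286],"turn":[0,-24,0]}
    - {"travel":[0.493,0.06,-0.286],"turn":[0,-24,0]}
    - {"travel":[0.493,0.06,-0.286],"turn":[0,-24,0]}
    - {"travel":[0.493,0.06,-0.286],"turn":[0,-24,0]}
    - {"travel":[0.493,0.06,-0.286],"turn":[0,-24,0]}
    - {"travel":[0.493,0.06,-0.286],"turn":[0,-24,0]}
  fingers: 0.006
  force: 40

```text
time_s: 2.4
tcp_pos: [0.5072, 0.1205, 0.1518]
orientation: [[1.0, 0.001, -0.029], [0.029, 0.0, 1.0], [0.001, -1.0, 0.0]]
force: [0.1, 0.5, 0.1]
opening: 0.0057
```

Request:
jog_arm:
  commands:
    - {"travel":[0.048,0.05,-0.064],"turn":[0,0,0]}
    - {"travel":[0.048,0.08,-0.064],"turn":[0,0,0]}
    - {"travel":[0.048,0.098,-0.064],"turn":[0,0,0]}
    - {"travel":[0.048,0.098,-0.064],"turn":[0,0,0]}

```text
time_s: 2.9
tcp_pos: [0.5564, 0.0584, 0.0532]
orientation: [[1.0, -0.001, -0.029], [0.029, 0.0, 1.0], [-0.001, -1.0, 0.0]]
force: [-0.1, -0.1, 1.2]
opening: 0.0058
```

Run:
```python
from h import *
g=grab_frame("side"); r,c=pix(g,(0.556,0.058,0.05)); r,c=int(r),int(c)
cv2.imwrite("pics/s1.png",cv2.resize(g["frame"][r-60:r+30,c-60:c+60],None,fx=5,fy=5,interpolation=cv2.INTER_CUBIC)); print(r,c,state()["tcp_pos"],state()["force"])
```

```text
182 251 [0.55707984 0.05870712 0.05460012] [ 0.63349241  0.01995628 -0.03656566]
```

View pics/s1.png

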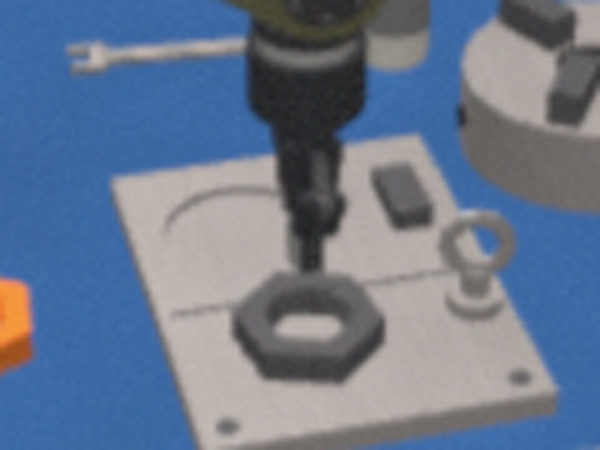

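Crop (310,308) is the bore's centre. The fingertip shows at (310,270), higher than it should, so I'll check it against depth.

Run:
```python
from h import *
np.set_printoptions(precision=3,suppress=True)
g=grab_frame("side"); t=grab_frame("top")
print("bore",at_z(g,(183.4,253),.044),"rim", by_depth(g,(193.5,253)))
for r in range(166,184,2): print(r,by_depth(g,(r,253)),g["frame"][r,253])
print(pix(g,(0.557,.0587,.0546)))
m=[by_depth(t,(r,c)) for r in range(180,215,3) for c in (238,242,246)]
print(np.array(m))
```

```text
bore [0.562 0.06  0.044] rim [0.553 0.011 0.04 ]
166 [0.553 0.009 0.153] [39 37 37]
168 [0.554 0.02  0.138] [45 44 41]
170 [0.56  0.049 0.108] [49 49 49]
172 [0.558 0.04  0.107] [46 43 46]
174 [0.559 0.043 0.097] [51 52 50]
176 [0.569 0.102 0.044] [100 100 100]
178 [0.567 0.09  0.044] [101 100 100]
180 [0.566 0.083 0.041] [74 71 73]
182 [0.566 0.082 0.033] [64 64 65]
[181.345 251.69 ]
[[0.551 0.054 0.368]
 [0.552 0.042 0.361]
 [0.55  0.03  0.369]
 [0.542 0.054 0.365]
 [0.541 0.042 0.369]
 [0.543 0.03  0.356]
 [0.535 0.055 0.353]
 [0.536 0.043 0.344]
 [0.534 0.03  0.356]
 [0.527 0.055 0.345]
 [0.526 0.043 0.35 ]
 [0.526 0.031 0.348]
 [0.508 0.052 0.403]
 [0.507 0.04  0.41 ]
 [0.507 0.029 0.405]
 [0.494 0.051 0.435]
 [0.495 0.04  0.428]
 [0.497 0.029 0.413]
 [0.485 0.051 0.44 ]
 [0.485 0.04  0.432]
 [0.485 0.028 0.433]
 [0.475 0.051 0.443]
 [0.476 0.04  0.44 ]
 [0.476 0.029 0.433]
 [0.466 0.051 0.449]
 [0.467 0.04  0.441]
 [0.466 0.028 0.444]
 [0.456 0.05  0.458]
 [0.456 0.039 0.458]
 [0.456 0.028 0.455]
 [0.447 0.05  0.462]
 [0.446 0.039 0.468]
 [0.447 0.028 0.46 ]
 [0.437 0.05  0.474]
 [0.437 0.039 0.476]
 [0.438 0.028 0.467]]
```

Request:
jog_arm:
  commands:
    - {"travel":[0.0,0.01,0.0],"turn":[0,0,0]}
    - {"travel":[0.0,0.018,0.0],"turn":[0,0,0]}
    - {"travel":[0.0,0.025,0.0],"turn":[0,0,0]}
    - {"travel":[0.0,0.026,0.0],"turn":[0,0,0]}

```text
time_s: 3.55
tcp_pos: [0.5574, 0.0588, 0.0289]
orientation: [[1.0, 0.002, -0.03], [0.03, 0.0, 1.0], [0.002, -1.0, 0.0]]
force: [0.3, 0.2, 0.3]
opening: 0.0062
```

Run:
```python
from h import *
np.set_printoptions(precision=3,suppress=True)
g=grab_frame("side"); print(state()["tcp_pos"],state()["force"])
cv2.imwrite("pics/s2.png",cv2.resize(g["frame"][150:210,215:295],None,fx=10,fy=10,interpolation=cv2.INTER_NEAREST))
for r in range(166,190,2): print(r,[by_depth(g,(r,c)) for c in (251,255)])
print(pix(g,state()["tcp_pos"]))
```

```text
[0.558 0.059 0.029] [-0.185 -0.698 -0.002]
166 [array([0.553, 0.046, 0.127]), array([0.558, 0.003, 0.157])]
168 [array([0.551, 0.038, 0.125]), array([ 0.557, -0.   ,  0.151])]
170 [array([0.547, 0.014, 0.135]), array([ 0.556, -0.008,  0.149])]
172 [array([0.548, 0.019, 0.123]), array([0.558, 0.003, 0.133])]
174 [array([0.548, 0.019, 0.115]), array([0.562, 0.027, 0.107])]
176 [array([0.551, 0.039, 0.092]), array([0.566, 0.047, 0.084])]
178 [array([0.552, 0.041, 0.083]), array([0.566, 0.045, 0.078])]
180 [array([0.552, 0.044, 0.072]), array([0.565, 0.041, 0.073])]
182 [array([0.553, 0.047, 0.061]), array([0.572, 0.076, 0.037])]
184 [array([0.559, 0.085, 0.023]), array([0.572, 0.079, 0.026])]
186 [array([0.558, 0.076, 0.022]), array([0.571, 0.074, 0.021])]
188 [array([0.555, 0.064, 0.022]), array([0.569, 0.063, 0.021])]
[187.273 251.86 ]
```

View pics/s2.png

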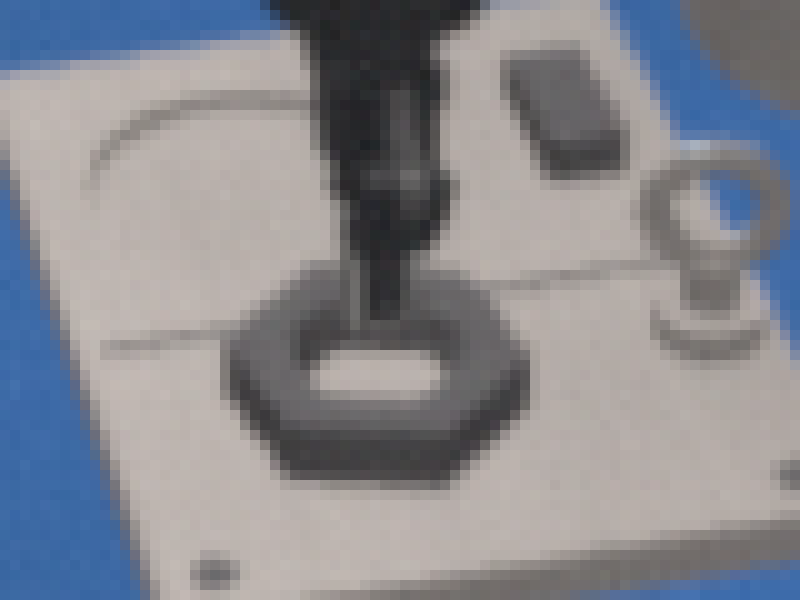

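Visually the fingertips are still just above the bore, though the TCP reads 0.029. I'll go down a little further and feel for contact.

Request:
jog_arm:
  commands:
    - {"travel":[0.0,0.005,0.0],"turn":[0,0,0]}
    - {"travel":[0.0,0.005,0.015],"turn":[0,0,0]}
    - {"travel":[0.0,0.005,0.03],"turn":[0,0,0]}
    - {"travel":[0.0,0.005,0.03],"turn":[0,0,0]}

```text
time_s: 4.1
tcp_pos: [0.5566, 0.0903, 0.0243]
orientation: [[0.999, 0.003, -0.032], [0.032, 0.0, 0.999], [0.003, -1.0, 0.0]]
force: [-0.0, -0.3, -0.6]
opening: 0.006
```

Run:
```python
from h import *
np.set_printoptions(precision=3,suppress=True)
g=grab_frame("side"); print(state()["tcp_pos"],state()["force"],state()["joint_positions"])
print([ (d["location"],at_z(g,d["location"],.032)) for d in place_of("side","nut_mid")])
for r in range(172,196,2): print(r,[by_depth(g,(r,c)) for c in (251,255)])
print(pix(g,state()["tcp_pos"]))
```

```text
[0.557 0.09  0.024] [-0.302 -0.454 -0.823] [ 0.095  0.538  1.639 -0.     0.963 -1.508]
[([188.1, 183.4], array([0.329, 0.092, 0.032])), ([187.9, 253.6], array([0.562, 0.051, 0.032]))]
172 [array([0.557, 0.074, 0.082]), array([0.586, 0.153, 0.022])]
174 [array([0.557, 0.073, 0.074]), array([0.584, 0.142, 0.021])]
176 [array([0.558, 0.077, 0.063]), array([0.575, 0.095, 0.048])]
178 [array([0.56 , 0.09 , 0.045]), array([0.574, 0.088, 0.045])]
180 [array([0.559, 0.082, 0.043]), array([0.573, 0.084, 0.039])]
182 [array([0.559, 0.083, 0.033]), array([0.572, 0.077, 0.036])]
184 [array([0.558, 0.078, 0.029]), array([0.572, 0.079, 0.026])]
186 [array([0.558, 0.079, 0.019]), array([0.571, 0.074, 0.021])]
188 [array([0.555, 0.063, 0.023]), array([0.57 , 0.066, 0.019])]
190 [array([0.549, 0.028, 0.042]), array([0.562, 0.024, 0.044])]
192 [array([0.547, 0.013, 0.046]), array([0.56 , 0.011, 0.046])]
194 [array([0.547, 0.017, 0.035]), array([0.559, 0.007, 0.041])]
[183.083 250.058]
```

Run:
```python
import workcell
print([n for n in dir(workcell) if not n.startswith('_')]); print(getattr(workcell,'grip_depth',None)); print(workcell.state().keys())
```

```text
['IKError', 'finish_job', 'grab_frame', 'grip_depth', 'place_of', 'recognise', 'state']
-0.0187
dict_keys(['time_s', 'joint_positions', 'qd', 'joint_torque', 'tcp_pos', 'orientation', 'force', 'ft_torque', 'opening'])
```

Request:
jog_arm:
  commands:
    - {"travel":[0.002,0.0,-0.0315],"turn":[0,0,0]}
    - {"travel":[0.002,0.0,-0.0315],"turn":[0,0,0]}
    - {"travel":[0.002,0.006,-0.0315],"turn":[0,0,0]}
    - {"travel":[0.002,0.012,-0.0315],"turn":[0,0,0]}
    - {"travel":[0.002,0.012,-0.0315],"turn":[0,0,0]}

```text
time_s: 4.82
tcp_pos: [0.5592, 0.0581, 0.0115]
orientation: [[1.0, 0.001, -0.031], [0.031, 0.0, 1.0], [0.001, -1.0, 0.0]]
force: [-0.6, 0.7, 0.8]
opening: 0.0057
```

Request:
jog_arm:
  commands:
    - {"travel":[0.0,0.003,0.0],"turn":[0,0,0]}
    - {"travel":[0.0,0.006,0.0],"turn":[0,0,0]}
    - {"travel":[0.0,0.006,0.0],"turn":[0,0,0]}

```text
time_s: 5.2
tcp_pos: [0.5591, 0.0581, 0.0053]
orientation: [[1.0, 0.001, -0.032], [0.032, 0.0, 1.0], [0.001, -1.0, 0.0]]
force: [-1.1, -0.3, -0.4]
opening: 0.0064
```

Run:
```python
from h import *
np.set_printoptions(precision=3,suppress=True)
g=grab_frame("side"); print(state()["tcp_pos"],state()["force"])
for r in range(176,194,2): print(r,[by_depth(g,(r,c)) for c in (250,253,256)])
```

```text
[0.559 0.058 0.005] [ 0.142 -0.16   0.389]
176 [array([0.548, 0.041, 0.091]), array([ 0.55 , -0.005,  0.125]), array([ 0.56 , -0.003,  0.122])]
178 [array([0.547, 0.035, 0.088]), array([0.551, 0.004, 0.11 ]), array([0.562, 0.007, 0.106])]
180 [array([0.55 , 0.049, 0.069]), array([0.555, 0.024, 0.087]), array([0.564, 0.02 , 0.088])]
182 [array([0.549, 0.048, 0.061]), array([0.559, 0.043, 0.064]), array([0.57 , 0.047, 0.059])]
184 [array([0.548, 0.043, 0.056]), array([0.559, 0.045, 0.053]), array([0.57 , 0.049, 0.049])]
186 [array([0.549, 0.045, 0.047]), array([0.558, 0.039, 0.05 ]), array([0.57 , 0.049, 0.04 ])]
188 [array([0.552, 0.066, 0.021]), array([0.562, 0.063, 0.022]), array([0.573, 0.063, 0.021])]
190 [array([0.545, 0.022, 0.048]), array([0.555, 0.025, 0.044]), array([0.564, 0.019, 0.048])]
192 [array([0.543, 0.015, 0.045]), array([0.553, 0.01 , 0.047]), array([0.562, 0.007, 0.048])]
```

Request:
jog_arm:
  commands:
    - {"travel":[0.0,0.003,0.0],"turn":[0,0,0]}
    - {"travel":[0.0,0.006,0.0],"turn":[0,0,0]}
    - {"travel":[-0.002,0.006,0.012],"turn":[0,0,0]}
    - {"travel":[-0.004,0.006,0.025],"turn":[0,0,0]}
    - {"travel":[-0.006,0.006,0.037],"turn":[0,0,0]}
    - {"travel":[-0.006,0.006,0.037],"turn":[0,0,0]}

```text
time_s: 6.0
tcp_pos: [0.5519, 0.0963, -0.0004]
orientation: [[0.999, 0.001, -0.033], [0.033, 0.001, 0.999], [0.001, -1.0, 0.001]]
force: [1.2, -0.2, 0.5]
opening: 0.0062
```

Run:
```python
from h import *
np.set_printoptions(precision=3,suppress=True)
g=grab_frame("side"); print(state()["tcp_pos"],state()["force"])
print([ (d["location"],at_z(g,d["location"],.032)) for d in place_of("side","nut_mid")])
```

```text
[ 0.552  0.096 -0.   ] [-0.375 -0.038 -0.819]
[([183.4, 250.5], array([0.556, 0.077, 0.032])), ([188.6, 182.7], array([0.326, 0.09 , 0.032]))]
```

Request:
jog_arm:
  commands:
    - {"travel":[-0.002,0,0.014],"turn":[0,0,0]}
    - {"travel":[-0.004,0,0.028],"turn":[0,0,0]}
    - {"travel":[-0.006,0,0.042],"turn":[0,0,0]}
    - {"travel":[-0.009,0,0.056],"turn":[0,0,0]}
    - {"travel":[-0.011,0,0.068],"turn":[0,0,0]}
    - {"travel":[-0.013,0,0.08],"turn":[0,0,0]}
    - {"travel":[-0.015,0,0.09],"turn":[0,0,0]}
    - {"travel":[-0.017,0,0.1],"turn":[0,0,0]}

```text
time_s: 7.1
tcp_pos: [0.5318, 0.1953, -0.0004]
orientation: [[0.999, 0.002, -0.032], [0.032, 0.0, 0.999], [0.002, -1.0, 0.0]]
force: [0.3, -2.7, -2.4]
opening: 0.0061
```

Request:
jog_arm:
  commands:
    - {"travel":[0,0,0.008],"turn":[0,0,0]}
    - {"travel":[0,0,0.012],"turn":[0,0,0]}
    - {"travel":[0,0,0.013],"turn":[0,0,0]}

```text
time_s: 7.48
tcp_pos: [0.5312, 0.2082, -0.0005]
orientation: [[0.999, 0.001, -0.032], [0.032, -0.0, 0.999], [0.001, -1.0, -0.0]]
force: [-0.8, -9.4, 1.0]
opening: 0.0061
```

Run:
```python
from h import *
np.set_printoptions(precision=3,suppress=True)
g=grab_frame("side"); print(state()["tcp_pos"],state()["force"])
print([ (d["location"],at_z(g,d["location"],.032)) for d in place_of("side","nut_mid")])
r,c=pix(g,(0.533,0.193,0.03)).astype(int)
cv2.imwrite("pics/s3.png",cv2.resize(g["frame"][r-35:r+35,c-45:c+45],None,fx=8,fy=8,interpolation=cv2.INTER_CUBIC)); print(r,c)
```

```text
[ 0.531  0.208 -0.   ] [-1.676 -6.669  0.335]
[([188.2, 182.6], array([0.326, 0.092, 0.032])), ([166.1, 238.5], array([0.531, 0.185, 0.032]))]
165 238
```

View pics/s3.png

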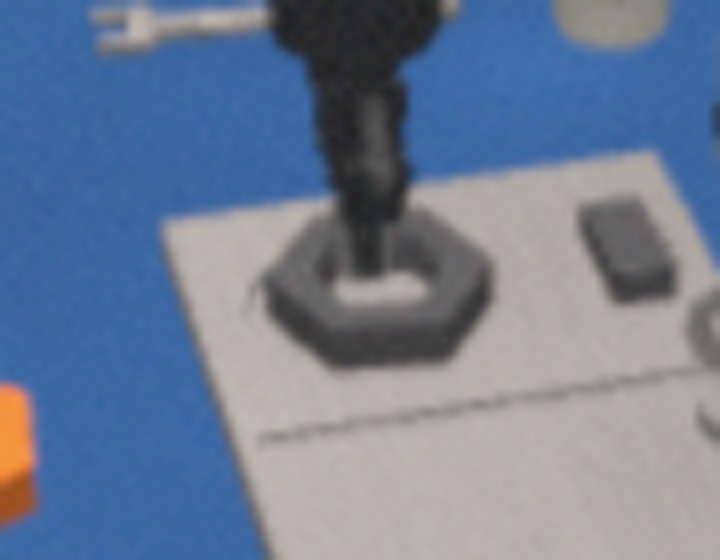

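Crop (380,280): the nut covers the pocket and the push force has risen to about 9 N. I'll check its top height by depth.

```bash
cat > nut.py <<'E'
from h import *
np.set_printoptions(precision=4,suppress=True)
for cam in ("side","top"):
    g=grab_frame(cam); H=[]; Q=[]
    c0=pix(g,(0.533,.193,.04))
    for r in range(int(c0[0])-25,int(c0[0])+26):
        for c in range(int(c0[1])-25,int(c0[1])+26):
            p=by_depth(g,(r,c)); f=g["frame"][r,c].mean()
            if np.hypot(p[0]-.533,p[1]-.193)<.065 and .03<p[2]<.06 and 85<f<112: Q.append(p)
    Q=np.array(Q); 
    if len(Q)<10: print(cam,len(Q)); continue
    A=np.c_[Q[:,:2]-[.533,.193],np.ones(len(Q))]; s=np.linalg.lstsq(A,Q[:,2],rcond=None)[0]
    print(cam,len(Q),"plane",s,"median z",np.median(Q[:,2]),"bbox",Q.min(0),Q.max(0))
    ref=[by_depth(g,pix(g,(0.533+x,.05+y,.02)))[2] for x in (-.04,0,.04) for y in (-.02,0,.02)]; print(" plate z",np.median(ref))
E
python3 nut.py
```

```text
side 153 plane [-0.0056 -0.0145  0.0398] median z 0.039817936798383746 bbox [0.4876 0.147  0.0303] [0.5853 0.2337 0.0593]
 plate z 0.02080694154206142
top 11 plane [-0.044   0.2723  0.0483] median z 0.040134607744600315 bbox [0.5173 0.1563 0.0341] [0.5727 0.1701 0.0458]
 plate z 0.021730843564982782
```

The nut is seated: its top is 19 mm above the plate (18 expected) and flat. I'll back off, lift, and go to the bar end.

Request:
jog_arm:
  commands:
    - {"travel":[0,0,-0.008],"turn":[0,0,0]}
    - {"travel":[0,-0.03,-0.01],"turn":[0,0,0]}
    - {"travel":[0,-0.08,-0.01],"turn":[0,0,0]}
    - {"travel":[0,-0.12,-0.02],"turn":[0,0,0]}
    - {"travel":[0.062,-0.13,-0.53],"turn":[0,0,0]}
    - {"travel":[0.062,-0.13,-0.53],"turn":[0,0,0]}
    - {"travel":[0.062,-0.13,-0.53],"turn":[0,0,0]}
    - {"travel":[0.062,-0.13,-0.53],"turn":[0,0,0]}
  fingers: 0.05

```text
time_s: 8.68
tcp_pos: [0.5702, -0.0608, 0.125]
orientation: [[0.999, 0.002, -0.032], [0.032, 0.0, 0.999], [0.002, -1.0, 0.0]]
force: [0.8, 0.8, -0.3]
opening: 0.05
```

I opened the fingers while they were still in the bore, so I'll check the nut again.

```bash
python3 nut.py
python3 - <<'E'
from h import *
g=grab_frame("side")
cv2.imwrite("pics/s4.png",cv2.resize(g["frame"][110:300,180:400],None,fx=3.1,fy=3.1,interpolation=cv2.INTER_CUBIC))
E
```

```text
side 149 plane [ 0.0024 -0.0063  0.0394] median z 0.03943841850149188 bbox [0.4872 0.1484 0.0319] [0.585  0.2344 0.0453]
 plate z 0.021022837170217912
top 288 plane [-0.0004 -0.0097  0.0387] median z 0.038901316013332465 bbox [0.4863 0.1555 0.0303] [0.5863 0.2417 0.0507]
 plate z 0.023473913590984274
```

View pics/s4.png

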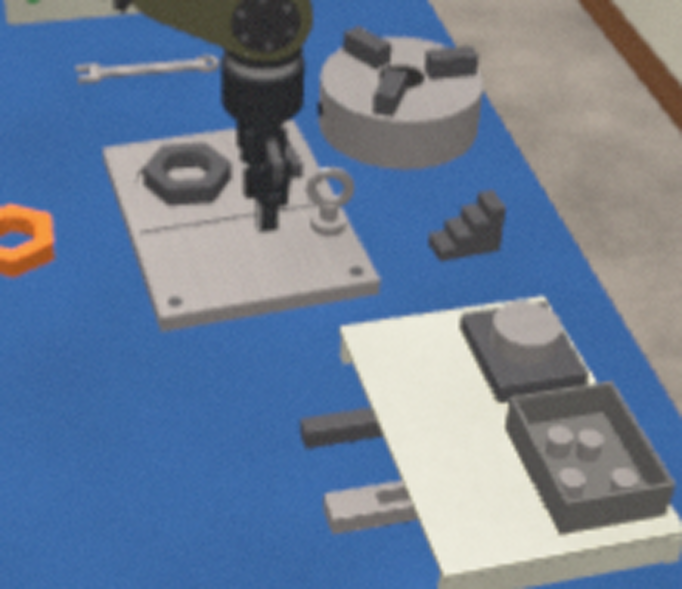

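The nut is still seated at about (0.536, 0.195) with its top at 39 mm. The slotted bar lies at crop (370,500), untouched.

Request:
jog_arm:
  commands:
    - {"travel":[0.032,0,-0.2615],"turn":[0,0,0]}
    - {"travel":[0.032,0,-0.2615],"turn":[0,0,0]}
    - {"travel":[0.032,0.0,-0.2615],"turn":[0,0,0]}
    - {"travel":[0.032,0.0,-0.2615],"turn":[0,0,0]}
    - {"travel":[0.032,0.0,-0.2615],"turn":[0,0,0]}
    - {"travel":[0.032,0.05,-0.2615],"turn":[0,0,0]}
    - {"travel":[0.032,0.095,-0.2615],"turn":[0,0,0]}
    - {"travel":[0.032,0.095,-0.2615],"turn":[0,0,0]}
  fingers: 0.05

```text
time_s: 9.82
tcp_pos: [0.6085, -0.3193, 0.0263]
orientation: [[1.0, -0.004, -0.029], [0.029, 0.004, 1.0], [-0.003, -1.0, 0.004]]
force: [1.1, -0.1, 0.3]
opening: 0.0502
```

Run:
```python
from h import *
np.set_printoptions(precision=3,suppress=True)
s=state(); print(s["tcp_pos"],s["force"],s["opening"])
g=grab_frame("side"); p=s["tcp_pos"]; r,c=pix(g,p); print(r,c, "end",pix(g,(.5834,-.3223,.02)))
for rr in range(int(r)-22,int(r)+8,2): print(rr,[(by_depth(g,(rr,int(c)+k)),int(g["frame"][rr,int(c)+k].mean())) for k in (-2,2)])
r,c=int(r),int(c);cv2.imwrite("pics/s5.png",cv2.resize(g["frame"][r-50:r+30,c-50:c+50],None,fx=7,fy=7,interpolation=cv2.INTER_CUBIC))
```

```text
[ 0.608 -0.319  0.026] [ 1.1   -0.146  0.266] 0.05024754301055142
268.91543710402334 294.068183621605 end [272.505 285.408]
246 [(array([ 0.604, -0.298,  0.096]), 47), (array([ 0.601, -0.341,  0.139]), 42)]
248 [(array([ 0.605, -0.297,  0.087]), 42), (array([ 0.617, -0.295,  0.082]), 40)]
250 [(array([ 0.605, -0.296,  0.078]), 39), (array([ 0.601, -0.344,  0.127]), 53)]
252 [(array([ 0.607, -0.291,  0.065]), 38), (array([ 0.6  , -0.349,  0.126]), 42)]
254 [(array([ 0.607, -0.294,  0.06 ]), 58), (array([ 0.599, -0.353,  0.122]), 44)]
256 [(array([ 0.622, -0.249,  0.002]), 113), (array([ 0.6  , -0.352,  0.114]), 48)]
258 [(array([ 0.619, -0.259,  0.005]), 118), (array([ 0.601, -0.352,  0.106]), 48)]
260 [(array([ 0.618, -0.263,  0.001]), 115), (array([ 0.599, -0.359,  0.107]), 50)]
262 [(array([ 0.616, -0.273,  0.003]), 117), (array([ 0.601, -0.353,  0.092]), 106)]
264 [(array([ 0.614, -0.278,  0.001]), 117), (array([ 0.603, -0.349,  0.08 ]), 119)]
266 [(array([ 0.613, -0.285,  0.   ]), 120), (array([ 0.602, -0.354,  0.078]), 108)]
268 [(array([ 0.606, -0.308,  0.018]), 178), (array([ 0.604, -0.35 ,  0.065]), 100)]
270 [(array([ 0.603, -0.317,  0.02 ]), 186), (array([ 0.603, -0.353,  0.06 ]), 145)]
272 [(array([ 0.601, -0.327,  0.024]), 187), (array([ 0.613, -0.326,  0.02 ]), 184)]
274 [(array([ 0.6  , -0.332,  0.021]), 189), (array([ 0.61 , -0.336,  0.024]), 189)]
```

View pics/s5.png

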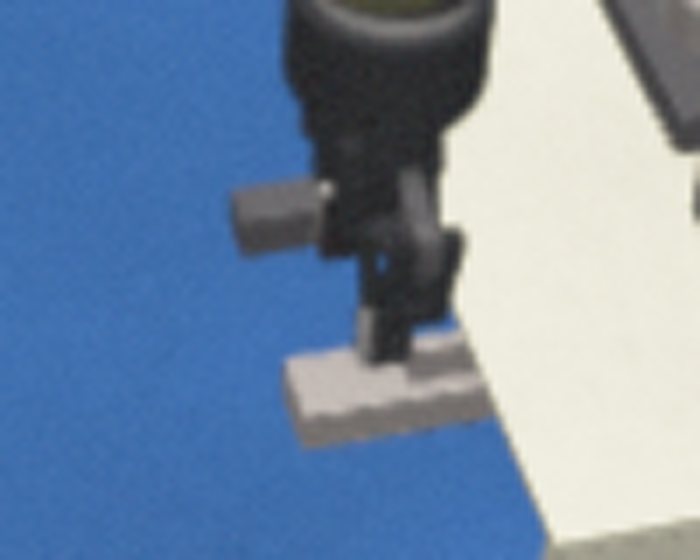

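The fingers straddle the bar end, with the tips at about z 0.06 (crop (385,355)) for a TCP reading of 0.026. The real tips are therefore about 33 mm behind the reported TCP. I'll go down on that basis and feel for the bench.

Request:
jog_arm:
  commands:
    - {"travel":[0.0,0.015,-0.002],"turn":[0,0,0]}
    - {"travel":[0.0,0.03,-0.002],"turn":[0,0,0]}
    - {"travel":[0.0,0.042,-0.002],"turn":[0,0,0]}
    - {"travel":[0.0,0.046,-0.002],"turn":[0,0,0]}
    - {"travel":[0.0,0.049,-0.002],"turn":[0,0,0]}
    - {"travel":[0.0,0.05,-0.002],"turn":[0,0,0]}

```text
time_s: 10.62
tcp_pos: [0.61, -0.3224, -0.0203]
orientation: [[1.0, 0.001, -0.029], [0.029, 0.001, 1.0], [0.001, -1.0, 0.001]]
force: [0.2, 0.4, -0.7]
opening: 0.0497
```

Run:
```python
from h import *
np.set_printoptions(precision=3,suppress=True)
s=state(); print(s["tcp_pos"],s["force"],s["opening"])
g=grab_frame("side"); p=np.array(s["tcp_pos"])
r,c=pix(g,p+[0,-.03,.03]).astype(int); print(r,c)
for rr in range(r-8,r+10,1): print(rr,[(by_depth(g,(rr,c+k)),int(g["frame"][rr,c+k].mean())) for k in (-2,0,2)])
```

```text
[ 0.61  -0.322 -0.02 ] [ 0.156  0.4   -0.741] 0.049669294211991066
281 297
273 [(array([ 0.6  , -0.357,  0.054]), 84), (array([ 0.601, -0.37 ,  0.068]), 44), (array([ 0.6  , -0.388,  0.088]), 42)]
274 [(array([ 0.601, -0.355,  0.048]), 102), (array([ 0.6  , -0.372,  0.067]), 56), (array([ 0.602, -0.384,  0.08 ]), 44)]
275 [(array([ 0.601, -0.355,  0.044]), 126), (array([ 0.6  , -0.375,  0.067]), 65), (array([ 0.602, -0.385,  0.077]), 43)]
276 [(array([ 0.602, -0.353,  0.036]), 124), (array([ 0.599, -0.379,  0.067]), 65), (array([ 0.603, -0.381,  0.069]), 44)]
277 [(array([ 0.602, -0.354,  0.034]), 119), (array([ 0.601, -0.373,  0.056]), 66), (array([ 0.604, -0.382,  0.065]), 43)]
278 [(array([ 0.602, -0.355,  0.031]), 118), (array([ 0.605, -0.362,  0.038]), 61), (array([ 0.612, -0.358,  0.032]), 48)]
279 [(array([ 0.602, -0.354,  0.025]), 119), (array([ 0.605, -0.362,  0.034]), 55), (array([ 0.61 , -0.364,  0.035]), 48)]
280 [(array([ 0.603, -0.353,  0.02 ]), 122), (array([ 0.605, -0.362,  0.03 ]), 53), (array([ 0.611, -0.361,  0.027]), 56)]
281 [(array([ 0.602, -0.355,  0.018]), 122
[... 503 characters left out ...]
ay([ 0.609, -0.356,  0.001]), 115), (array([ 0.615, -0.356,  0.   ]), 119)]
286 [(array([ 0.602, -0.359,  0.002]), 118), (array([ 0.607, -0.361,  0.003]), 116), (array([ 0.614, -0.359, -0.001]), 116)]
287 [(array([ 0.602, -0.36 , -0.   ]), 118), (array([ 0.607, -0.362,  0.001]), 117), (array([ 0.613, -0.362, -0.001]), 118)]
288 [(array([ 0.601, -0.365,  0.001]), 115), (array([ 0.606, -0.367,  0.002]), 116), (array([ 0.611, -0.369,  0.003]), 116)]
289 [(array([ 0.6  , -0.368,  0.001]), 115), (array([ 0.605, -0.37 ,  0.002]), 115), (array([ 0.611, -0.37 ,  0.001]), 118)]
290 [(array([ 0.599, -0.372,  0.002]), 116), (array([ 0.604, -0.374,  0.003]), 116), (array([ 0.61 , -0.372, -0.001]), 117)]
```

Request:
jog_arm:
  commands:
    - {"travel":[0.0,0.005,0],"turn":[0,0,0]}
    - {"travel":[0.0,0.01,0],"turn":[0,0,0]}
    - {"travel":[0.0,0.01,0],"turn":[0,0,0]}

```text
time_s: 11.05
tcp_pos: [0.6099, -0.3223, -0.0307]
orientation: [[1.0, 0.001, -0.029], [0.029, 0.002, 1.0], [0.001, -1.0, 0.001]]
force: [0.8, -0.8, 0.5]
opening: 0.0498
```

Request:
jog_arm:
  commands:
    - {"travel":[0.0,0,0],"turn":[0,0,0]}
    - {"travel":[0.0,0,0],"turn":[0,0,0]}
    - {"travel":[0.0,0,0],"turn":[0,0,0]}
    - {"travel":[0.0,0,0],"turn":[0,0,0]}
  fingers: 0.02
  force: 50

```text
time_s: 11.55
tcp_pos: [0.6111, -0.3231, -0.0285]
orientation: [[1.0, 0.004, -0.029], [0.029, -0.001, 1.0], [0.004, -1.0, -0.001]]
force: [-1.2, -2.2, 11.7]
opening: 0.0308
```

Request:
jog_arm:
  commands:
    - {"travel":[-0.01,-0.001,0],"turn":[0,0,0]}
    - {"travel":[-0.03,-0.001,0],"turn":[0,0,0]}
    - {"travel":[-0.055,-0.001,0],"turn":[0,0,0]}
    - {"travel":[-0.08,-0.001,0],"turn":[0,0,0]}
    - {"travel":[-0.105,-0.001,0],"turn":[0,0,0]}
    - {"travel":[-0.125,-0.001,0],"turn":[0,0,0]}
    - {"travel":[-0.14,-0.001,0],"turn":[0,0,0]}
    - {"travel":[-0.14,-0.001,0],"turn":[0,0,0]}

```text
time_s: 12.55
tcp_pos: [0.4701, -0.3272, -0.0282]
orientation: [[1.0, 0.002, -0.028], [0.028, 0.0, 1.0], [0.002, -1.0, -0.0]]
force: [-0.2, 0.4, -3.3]
opening: 0.0311
```

Request:
jog_arm:
  commands:
    - {"travel":[0,0,0],"turn":[0,0,0]}
    - {"travel":[0,0,0],"turn":[0,0,0]}
    - {"travel":[0,0,0],"turn":[0,0,0]}
    - {"travel":[0,-0.05,0],"turn":[0,0,0]}
    - {"travel":[0,-0.1,0],"turn":[0,0,0]}
    - {"travel":[0,-0.12,0],"turn":[0,0,0]}
    - {"travel":[-0.05,-0.12,0.05],"turn":[0,0,0]}
    - {"travel":[-0.1,-0.12,0.1],"turn":[0,0,0]}
  fingers: 0.055

```text
time_s: 13.55
tcp_pos: [0.3779, -0.2403, 0.0915]
orientation: [[1.0, 0.003, -0.028], [0.028, -0.0, 1.0], [0.003, -1.0, -0.0]]
force: [0.2, -0.6, 0.9]
opening: 0.055
```

Run:
```python
from h import *
np.set_printoptions(precision=4,suppress=True)
g=grab_frame("top"); print(state()["tcp_pos"])
np.save("top1.npy",g,allow_pickle=True)
c0=pix(g,(0.534,-.323,.02)).astype(int); print(c0)
print([(d["location"],d["confidence"],at_z(g,d["location"],.01)) for d in place_of("top","bar_mid")])
im=g["frame"].astype(int); m=(np.ptp(im,axis=2)<40)&(im.mean(2)>120)
m=m.astype(np.uint8); n,l,st,ce=cv2.connectedComponentsWithStats(m)
for i in range(1,n):
    if st[i,4]>60: print(st[i])
ids=np.unique(l[c0[0]-12:c0[0]+12,c0[1]-10:c0[1]+10]); ids=ids[ids>0]
for i in ids:
    if st[i,4]<60: continue
    pc=np.argwhere(l==i); w=np.array([at_z(g,p,.02)[:2] for p in pc],np.float32); print(i,len(pc),cv2.minAreaRect(w))
a=g["frame"][c0[0]-45:c0[0]+45,c0[1]-60:c0[1]+60]
cv2.imwrite("pics/t1.png",cv2.resize(a,None,fx=6,fy=6,interpolation=cv2.INTER_CUBIC))
```

```text
[ 0.3712 -0.2343  0.089 ]
[199 344]
[([197.8, 346.0], 0.65, array([ 0.5435, -0.33  ,  0.01  ]))]
[   0    0  169   14 1101]
[    0     5   512   379 58620]
[ 152  101   52   51 1514]
[ 283  110   90   63 3410]
[337 119  10  14  86]
[122 146  16  19 217]
[ 179  155   91   73 4728]
[427 173  12  39 349]
[339 177  13  48 378]
[127 183  10  50 248]
[ 466  191   46  193 6524]
[198 196  14  14 151]
[387 232  24  22 336]
[ 418  262   44   53 1041]
25 378 ((0.5324214100837708, -0.3225788176059723), (0.17850159108638763, 0.035514216870069504), 1.9558336734771729)
```

View pics/t1.png

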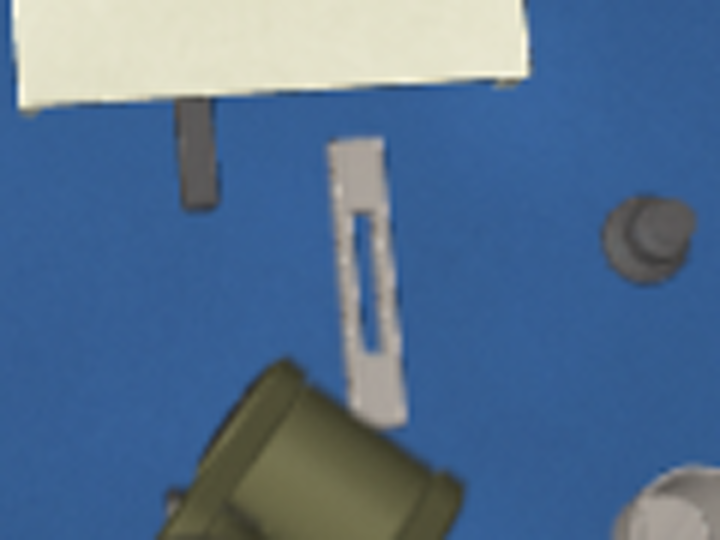

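The slotted bar (crop (367,280)) is wholly clear of the shelf. Its centre is at about (0.5325, -0.323), 118 mm in front of the edge, and the square bar at crop (197,150) is where it was. Next I'll grip it by the middle.

Request:
jog_arm:
  commands:
    - {"travel":[0.06,0,-0.035],"turn":[0,0,0]}
    - {"travel":[0.11,0,-0.065],"turn":[0,0,0]}
    - {"travel":[0.16,0,-0.094],"turn":[0,0,0]}
    - {"travel":[0.16,0.04,-0.094],"turn":[0,0,0]}
    - {"travel":[0.16,0.075,-0.094],"turn":[0,0,0]}
    - {"travel":[0.16,0.1,-0.094],"turn":[0,0,0]}
    - {"travel":[0.16,0.113,-0.094],"turn":[0,0,0]}
    - {"travel":[0.16,0.113,-0.094],"turn":[0,0,0]}

```text
time_s: 14.65
tcp_pos: [0.5372, -0.3261, -0.0235]
orientation: [[1.0, -0.002, -0.029], [0.029, 0.004, 1.0], [-0.002, -1.0, 0.004]]
force: [0.2, -0.1, -0.0]
opening: 0.0547
```

Request:
jog_arm:
  commands:
    - {"travel":[0.0,0,0],"turn":[0,0,0]}
    - {"travel":[0.0,0,0],"turn":[0,0,0]}
    - {"travel":[0.0,0,0],"turn":[0,0,0]}
    - {"travel":[0.0,0,0],"turn":[0,0,0]}
  fingers: 0.02
  force: 60

```text
time_s: 15.15
tcp_pos: [0.538, -0.3265, -0.0219]
orientation: [[1.0, 0.0, -0.029], [0.029, 0.002, 1.0], [0.0, -1.0, 0.002]]
force: [-0.0, 1.1, 6.3]
opening: 0.0305
```

Request:
jog_arm:
  commands:
    - {"travel":[0.0,-0.02,0],"turn":[0,0,0]}
    - {"travel":[0.0,-0.05,0],"turn":[0,0,0]}
    - {"travel":[0.0,-0.08,0],"turn":[0,0,0]}
    - {"travel":[0.0,-0.11,0],"turn":[0,0,0]}
    - {"travel":[0.0,-0.12,0],"turn":[0,0,0]}

```text
time_s: 15.78
tcp_pos: [0.5385, -0.3272, 0.1009]
orientation: [[1.0, 0.003, -0.029], [0.029, 0.0, 1.0], [0.003, -1.0, 0.0]]
force: [0.1, -0.2, -6.3]
opening: 0.0306
```

The bar is held (6.3 N, matching its weight). I'll carry it high over the eye bolt to the seat.

Request:
jog_arm:
  commands:
    - {"travel":[0.0,-0.05,0.03],"turn":[0,0,0]}
    - {"travel":[0.01,-0.05,0.08],"turn":[0,0,0]}
    - {"travel":[0.02,-0.05,0.14],"turn":[0,0,0]}
    - {"travel":[0.03,-0.05,0.2],"turn":[0,0,0]}
    - {"travel":[0.04,-0.05,0.26],"turn":[0,0,0]}
    - {"travel":[0.05,-0.05,0.32],"turn":[0,-1,0]}
    - {"travel":[0.06,-0.05,0.38],"turn":[0,-2,0]}
    - {"travel":[0.07,-0.05,0.43],"turn":[0,-2.5,0]}

```text
time_s: 16.77
tcp_pos: [0.5952, 0.1069, 0.1508]
orientation: [[0.997, 0.002, -0.074], [0.074, 0.0, 0.997], [0.002, -1.0, 0.0]]
force: [0.5, -0.5, -6.0]
opening: 0.0303
```

Request:
jog_arm:
  commands:
    - {"travel":[0.004,0,0.04],"turn":[0,0,0]}
    - {"travel":[0.007,0,0.075],"turn":[0,0,0]}
    - {"travel":[0.008,0,0.09],"turn":[0,0,0]}
    - {"travel":[0.008,0.04,0.09],"turn":[0,0,0]}
    - {"travel":[0.008,0.08,0.09],"turn":[0,0,0]}
    - {"travel":[0.008,0.105,0.09],"turn":[0,0,0]}
    - {"travel":[0.008,0.115,0.09],"turn":[0,0,0]}
    - {"travel":[0.008,0.115,0.09],"turn":[0,0,0]}

```text
time_s: 17.77
tcp_pos: [0.5967, 0.1969, 0.0358]
orientation: [[0.997, 0.001, -0.074], [0.074, 0.0, 0.997], [0.001, -1.0, -0.0]]
force: [0.6, -0.0, -5.6]
opening: 0.0303
```

Run:
```python
from h import *
np.set_printoptions(precision=4,suppress=True)
g=grab_frame("side"); s=state(); print(s["tcp_pos"],s["force"])
r,c=pix(g,(0.59,0.195,0.05)).astype(int)
cv2.imwrite("pics/s6.png",cv2.resize(g["frame"][r-35:r+35,c-50:c+50],None,fx=8,fy=8,interpolation=cv2.INTER_CUBIC)); print(r,c)
for dr in range(-4,10,2): print(r+dr,[(by_depth(g,(r+dr,c+k)),int(g["frame"][r+dr,c+k].mean())) for k in (-20,-12,12,20)])
```

```text
[0.5971 0.1972 0.0367] [ 0.2205 -0.1598 -5.7389]
158 254
154 [(array([0.5175, 0.1929, 0.0809]), 177), (array([0.5456, 0.1896, 0.0797]), 144), (array([0.6306, 0.1808, 0.0754]), 108), (array([0.6607, 0.1839, 0.0697]), 106)]
156 [(array([0.5163, 0.1851, 0.0777]), 180), (array([0.5437, 0.1775, 0.0795]), 162), (array([0.631 , 0.1816, 0.0662]), 105), (array([0.6737, 0.2373, 0.0239]), 122)]
158 [(array([0.5145, 0.1731, 0.0774]), 144), (array([0.543 , 0.1739, 0.0735]), 108), (array([0.6379, 0.2125, 0.0359]), 81), (array([0.6648, 0.1989, 0.0418]), 115)]
160 [(array([0.514 , 0.171 , 0.0704]), 105), (array([0.5435, 0.178 , 0.0621]), 102), (array([0.6374, 0.2098, 0.0289]), 100), (array([0.6634, 0.1922, 0.0377]), 100)]
162 [(array([0.5196, 0.2161, 0.0303]), 94), (array([0.5503, 0.2238, 0.0212]), 68), (array([0.6381, 0.2119, 0.0184]), 154), (array([0.6596, 0.1754, 0.0408]), 97)]
164 [(array([0.5193, 0.2156, 0.0218]), 79), (array([0.549 , 0.2165, 0.0174]), 153), (array([0.6348, 0.196 , 0.0208]), 172), (array([0.6602, 0.1767, 0.031 ]), 74)]
166 [(array([0.5143, 0.1786, 0.0393]), 130), (array([0.5473, 0.2059, 0.016 ]), 173), (array([0.6334, 0.1889, 0.017 ]), 174), (array([0.6591, 0.1709, 0.0263]), 71)]
```

View pics/s6.png

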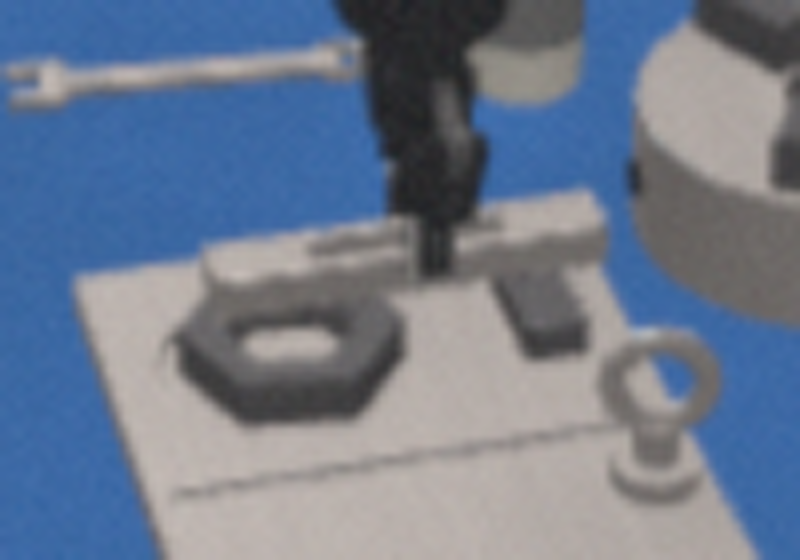

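The bar hangs level over the nut (crop (290,340)) and the heel block (crop (545,310)), about 20 mm up. I'll lower it gently.

Request:
jog_arm:
  commands:
    - {"travel":[0,0.008,0],"turn":[0,0,0]}
    - {"travel":[0,0.014,0],"turn":[0,0,0]}
    - {"travel":[0,0.018,0],"turn":[0,0,0]}
    - {"travel":[0,0.0195,0],"turn":[0,0,0]}
    - {"travel":[0,0.0205,0],"turn":[0,0,0]}
    - {"travel":[0,0.0205,0],"turn":[0,0,0]}

```text
time_s: 18.58
tcp_pos: [0.5972, 0.1972, 0.0163]
orientation: [[0.997, 0.003, -0.074], [0.074, 0.001, 0.997], [0.003, -1.0, 0.0]]
force: [-0.0, -0.6, -4.9]
opening: 0.0307
```

Request:
jog_arm:
  commands:
    - {"travel":[0,0.001,0],"turn":[0,0,0]}
    - {"travel":[0,0.0015,0],"turn":[0,0,0]}
    - {"travel":[0,0.0015,0],"turn":[0,0,0]}

```text
time_s: 18.95
tcp_pos: [0.5973, 0.1973, 0.0161]
orientation: [[0.997, 0.003, -0.074], [0.074, 0.001, 0.997], [0.003, -1.0, 0.0]]
force: [-8.3, -2.8, 7.5]
opening: 0.0302
```

Request:
jog_arm:
  commands:
    - {"travel":[0,0,0],"turn":[0,0,0]}
    - {"travel":[0,0,0],"turn":[0,0,0]}
    - {"travel":[0,0,0],"turn":[0,0,0]}
    - {"travel":[0,0,0],"turn":[0,0,0]}
  fingers: 0.05

```text
time_s: 19.45
tcp_pos: [0.5974, 0.1972, 0.0161]
orientation: [[0.997, 0.003, -0.074], [0.074, 0.001, 0.997], [0.003, -1.0, 0.0]]
force: [0.9, -0.2, -0.0]
opening: 0.0502
```

Request:
jog_arm:
  commands:
    - {"travel":[0,-0.02,0],"turn":[0,0,0]}
    - {"travel":[0,-0.06,0],"turn":[0,0,0]}
    - {"travel":[0,-0.12,0],"turn":[0,0,0]}
    - {"travel":[0,-0.15,0],"turn":[0,0,0]}
    - {"travel":[-0.06,-0.15,-0.06],"turn":[0,0,0]}
    - {"travel":[-0.12,-0.15,-0.12],"turn":[0,0,0]}
    - {"travel":[-0.16,-0.15,-0.18],"turn":[0,0,0]}
    - {"travel":[-0.2,-0.15,-0.22],"turn":[0,0,0]}

```text
time_s: 20.45
tcp_pos: [0.4415, -0.0005, 0.1669]
orientation: [[0.997, 0.005, -0.074], [0.074, 0.0, 0.997], [0.005, -1.0, -0.0]]
force: [0.9, -1.5, 0.7]
opening: 0.0498
```

Run:
```python
from h import *
np.set_printoptions(precision=4,suppress=True)
g=grab_frame("side"); h=grab_frame("top"); s=state(); print(s["time_s"],s["tcp_pos"],s["force"])
r,c=pix(g,(0.59,0.195,0.05)).astype(int); r2,c2=pix(h,(0.59,0.195,0.05)).astype(int)
a=np.hstack([g["frame"][r-35:r+40,c-50:c+50],h["frame"][r2-35:r2+40,c2-50:c2+50]])
cv2.imwrite("pics/end.png",cv2.resize(a,None,fx=4,fy=4,interpolation=cv2.INTER_CUBIC))
for cam,k in ((g,"side"),(h,"top")):
    Q=[];c0=pix(cam,(0.591,.197,.058)).astype(int)
    for r in range(c0[0]-40,c0[0]+40):
        for c in range(c0[1]-40,c0[1]+40):
            p=by_depth(cam,(r,c)); f=cam["frame"][r,c].mean()
            if abs(p[0]-.591)<.11 and abs(p[1]-.197)<.04 and .05<p[2]<.07 and f>140: Q.append(p)
    Q=np.array(Q)
    A=np.c_[Q[:,:2]-[.591,.197],np.ones(len(Q))]; sl=np.linalg.lstsq(A,Q[:,2],rcond=None)[0]
    print(k,len(Q),sl,"rect",cv2.minAreaRect(Q[:,:2].astype(np.float32)))
for d in [("top",h),("side",g)]:
    for l,z in [("bar_mid",.048),("bar_seat",.038)]: print(d[0],l,[(at_z(d[1],x["location"],z)[:2],x["confidence"]) for x in place_of(d[0],l)][:2])
```

```text
20.55 [ 0.4404 -0.0021  0.1669] [ 0.3888 -1.0469  0.1605]
side 194 [-0.0003 -0.0462  0.0595] rect ((0.5908796191215515, 0.19684571027755737), (0.18030400574207306, 0.03983129560947418), 5.011642932891846)
top 299 [-0.0002 -0.0042  0.0587] rect ((0.5910965204238892, 0.19922615587711334), (0.18012447655200958, 0.031083617359399796), 4.280538082122803)
top bar_mid [(array([0.6031, 0.2051]), 0.8)]
top bar_seat [(array([0.5942, 0.1971]), 0.55)]
side bar_mid [(array([0.5888, 0.2113]), 0.7), (array([0.6727, 0.0394]), 0.16)]
side bar_seat [(array([0.5921, 0.217 ]), 0.85)]
```

View pics/end.png

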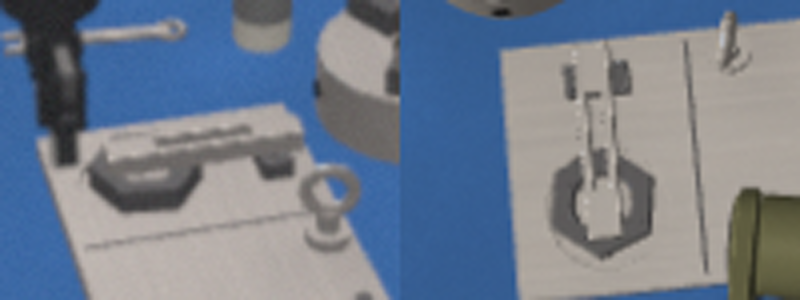

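The bar lies level (slope about 0, top at 58.7 mm) across the nut (crop (600,210)) and the heel block (crop (598,75)). Its centre is at (0.591, 0.198) with a yaw of 4.3°, and the arm is clear. I'm handing in.

```bash
python3 -c "
from workcell import *
print(finish_job())"
```

```text
the job is handed in; nothing more can be done
None
```

The job is done and handed in at about 20.6 s; the hand-in gives no verdict.

- **Nut:** I pushed it along the plate from inside its bore until it dropped into the pocket. Its top measured 18 to 19 mm above the plate (18 expected), flat, with its centre about 3 mm from the pocket's.
- **Bar:** I drew it out by its end until its centre was about 118 mm in front of the shelf edge and let go. I then gripped it about 5 mm off its middle, lowered it until I felt contact, and released it.
- **Last checks:** The bar's centre is at (0.591, 0.198) against a computed seat of (0.591, 0.197). Its yaw is 4.3° against 4.2°. It is level along its length, with its top at 58.7 mm (58 expected). The arm was clear, with no steady force on it.

What disagreed or went wrong:
- **Fingertips:** They sat about 30 mm behind the reported TCP, so I set heights by depth image and touch.
- **Fingers opened early:** I opened them once while they were still in the nut's bore. A check afterwards showed the nut still seated.
- **Network points:** Their points for the bar and its seat were 5 to 20 mm off the depth fit, so I used the depth fit.
- **Tilt:** One side-camera plane fit gave a cross tilt of 0.046, which I put down to the bar's side-face pixels because the top camera gave 0.004.
- **Bystanders:** I saw none disturbed in the pictures, but I did not measure them again.

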